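# Coaster from the sprung caddy for the red-capped bottle

## Robot

A 7-joint arm with a two-finger parallel gripper is mounted at the origin on the work surface. World frame = base frame: x ahead of the robot, y to its left, z up, the work surface at z = 0. Lengths are in m, angles in rad, forces in N, time in s.
With the tool pointing down it reaches from about 0.35 to 0.9 m from the base axis. Payload 7.2 kg.
Tool frame: the origin (TCP) lies at the centre of the arm's flange, where the gripper is bolted on; the fingertips stand 182 mm ahead of it and the grasp point (between the pads) lies 163 mm ahead of it (env.tcp_to_tips is the distance from the TCP to the fingertips, in m); z points along the fingers, y is the direction in which the jaws open and shut (so a half turn about z gives the same grasp; the last joint's range is limited). The gripper opens to 88 mm and grips with 3 to 60 N. Pads are 20 mm wide; open, the fingers measure 115 mm over their backs; the gripper's body (75 mm by 178 mm) begins 61 mm behind the grasp point.
Start: joints at [-1.385, 0.411, -0.013, 1.596, 0.006, 1.134, -0.082], TCP at [0.157, 0.605, 0.405] pointing down, gripper open.
Joint ranges: [-2.95, 2.95], [-0.29, 1.99], [-1.47, 1.44], [0.14, 2.54], [-1.03, 4.17], [0.13, 1.85], [-2.86, 2.86]. Speed limits (rad/s): [2.39, 2.39, 3.01, 3.01, 3.14, 3.14, 3.14].

## Interface

Orientations are given as a unit quaternion [w, x, y, z].
In Python, from bench import env gives the robot as it stands. Calls block until the motion is done:
- env.move_ptp(position, orientation): joint-space move of the TCP to a pose.
- env.move_straight(position, rotation=None, velocity=0.15, contact_N=None): straight line of the TCP; rotation=None keeps the orientation; velocity is the mean speed in m/s. With contact_N (N) it stops when the force on the tool has changed by that much, and returns True; else False.
- env.movej(angles): joint-space move.
- env.command_gripper(opening, strength=None): finger opening in m; strength is the grip in N (None keeps the last); returns when the fingers have stopped.
- env.hold(seconds).
- env.ik(position, orientation): joint angles nearest the present ones, or None.
- env.snapshot(name): name is "scene" or "top" or "wrist"; returns a dict with "image" (480x640x3 uint8, red, green, blue), "fx", "fy", "cx", "cy" (pixels), "rvec" (rotation vector, rad) and "tvec" (3), from world to camera coordinates, as OpenCV has them. Camera axes: x right, y down, z forward; pixel columns grow to the right and rows downward; lengths in m; the calibration is good to about 2 mm. A picture is of the moment at which its call begins. There is no depth.
A pose or a line that the arm cannot do raises env.IKError and nothing moves.
- env.job_done(): hands the job in, once; it reports no verdict.
Readings, each from a call of its own:
- env.read_time_s(): time.
- env.read_joints(): joint angles.
- env.read_joint_vel(): joint speeds.
- env.read_joint_efforts(): joint torques, N m.
- env.read_position(): TCP position.
- env.read_eef_rot(): TCP orientation.
- env.read_contact_force(): force on the tool from outside, world axes, zero at the start.
- env.read_ft_torque(): the same for the moment, N m.
- env.read_finger_gap(): finger opening in m.
Only numpy, scipy, OpenCV 4.12 (cv2) and the standard library are available. Lean on these libraries where they do the work, as an engineer would, in place of code of your own. Each camera call takes 0.05 s, during which the arm holds its last target. There are 200 camera calls.

## Task

Take just the top marble coaster from the sprung caddy, so that the next one rises into its place, and lay it gently, flat and square, in the middle of the dark rubber pad. Then take the amber bottle with the red cap from the lazy susan and set it gently upright in the middle of that coaster. Leave the other coasters in the caddy and everything else where it is.

Things in the scene. Friction and masses are not known exactly. Their poses are not given: they have to be found in the camera images.
- coaster_top_c (a point): Centre (half-way up) of the top coaster of the caddy's stack of four loose marble coasters. Each is 62 x 62 mm square, 12 mm thick, 120 g; x and y lie along its sides, z up. At the start its centre stands 66 mm above the shelf and its upper half stands proud of the caddy's corner guides.
- coaster_next_c (a point): Centre of the second coaster, same size, lying directly under the top one (centre 54 mm above the shelf at the start). It rises 12 mm into the top one's place when that is taken, and must stay in the caddy.
- caddy: Sprung coaster caddy, fixed to the shelf: dark steel base 86 x 86 x 8 mm with an L-shaped steel guide at each corner, 4 mm thick, up to 66 mm above the shelf. Between the guides each of the four sides is open over a width of 45 mm down to the base, so fingers can reach down on two opposite sides of the coaster. Origin at the centre of its underside on the shelf; x and y along its sides, z up. The stack lies square in it with 1.5 mm play on every side.
- caddy_platform (a joint): Black platform under the stack, sliding up and down on a soft spring (about 100 N/m, so the weight of one coaster moves it 12 mm). 0 m with four coasters on it, grows as it rises: 0.012 m with three. It can be pushed down 11 mm.
- pad_top (a point): Centre of the upper face of the dark grey rubber pad, 90 x 90 mm square, 3 mm thick, fixed to the shelf; x and y along its sides, z up.
- susan: White lazy susan on the shelf; origin at its centre on the shelf. Its round platter, 280 mm across, has its top 25 mm above the shelf and turns stiffly about its fixed upright axis. It carries the three bottles (about 100 mm from its axis, a third of a turn apart, in any order), the ice cube tray in the middle and the opener.
- bottle_red_c (a point): Centre (half-way up, 44 mm above its foot) of the closed amber glass bottle with the red cap, 140 to 280 g. 88 mm tall over the cap; round body 48 mm in diameter from the foot to 58 mm up, then a shoulder to the cap, 29 mm across, from 68 to 88 mm. z up its axis. Foot flat.
- bottle_white_c (a point): Centre of the like amber bottle with the white cap: stays where it is.
- bottle_black_c (a point): Centre of the like amber bottle with the black cap: stays where it is.
- ice_tray: Small blue silicone ice cube tray, 88 x 50 x 20 mm, in the middle of the lazy susan; origin under its centre. Stays.
- opener: Flat steel bottle opener, about 92 mm long, 30 mm wide, 5 mm thick, lying between two bottles near the edge of the lazy susan. Stays.
- jar: Closed jar, 64 mm in diameter, 85 mm tall, on the shelf at the back; origin under its centre. Stays.
- brush: Scrubbing brush lying on the shelf at the back left. Stays.

How it is judged:
On the way, in this order (a step that is already met when the one before it is completed fails the run):
1. the top coaster is lifted out of the caddy, alone, and the next one has risen into its place (z of coaster_top_c in the frame of caddy above 0.085 m and z of coaster_next_c in the frame of caddy between 0.062 and 0.07 m and horizontal distance between coaster_next_c and caddy below 0.006 m and angle between coaster_next_c's own z axis and vertical below 0.1 rad), for 0.2 s.
2. the coaster lies flat and square in the middle of the rubber pad, let go (horizontal distance between coaster_top_c and pad_top below 0.014 m and z of coaster_top_c in the frame of pad_top between 0.003 and 0.009 m and angle between coaster_top_c's own z axis and vertical below 0.08 rad and (angle between the x axis of coaster_top_c and the x axis of pad_top, either way round below 0.25 rad or angle between the x axis of coaster_top_c and the y axis of pad_top, either way round below 0.25 rad) and contact force between the fingers and coaster_top below 0.05 N), for 0.3 s.
3. the red-capped bottle stands upright in the middle of the coaster, let go (horizontal distance between bottle_red_c and coaster_top_c below 0.01 m and z of bottle_red_c in the frame of coaster_top_c between 0.046 and 0.053 m and angle between bottle_red_c's own z axis and vertical below 0.06 rad and horizontal distance between coaster_top_c and pad_top below 0.014 m and z of coaster_top_c in the frame of pad_top between 0.003 and 0.009 m and angle between coaster_top_c's own z axis and vertical below 0.08 rad and (angle between the x axis of coaster_top_c and the x axis of pad_top, either way round below 0.25 rad or angle between the x axis of coaster_top_c and the y axis of pad_top, either way round below 0.25 rad) and contact force between the fingers and bottle_red below 0.05 N), for 0.3 s.
At the end, for the whole second after the job is handed in: Coaster flat on the pad, within 14 mm of its centre, sides within 0.25 rad of its sides; red-capped bottle upright (0.06 rad) on it, within 10 mm of its centre; second coaster flat at the top of the caddy where the first was (within 4 mm). All at rest and let go (horizontal distance between coaster_top_c and pad_top below 0.014 m and z of coaster_top_c in the frame of pad_top between 0.003 and 0.009 m and angle between coaster_top_c's own z axis and vertical below 0.08 rad and (angle between the x axis of coaster_top_c and the x axis of pad_top, either way round below 0.25 rad or angle between the x axis of coaster_top_c and the y axis of pad_top, either way round below 0.25 rad) and horizontal distance between bottle_red_c and coaster_top_c below 0.01 m and z of bottle_red_c in the frame of coaster_top_c between 0.046 and 0.053 m and angle between bottle_red_c's own z axis and vertical below 0.06 rad and z of coaster_next_c in the frame of caddy between 0.062 and 0.07 m and horizontal distance between coaster_next_c and caddy below 0.006 m and angle between coaster_next_c's own z axis and vertical below 0.1 rad); the robot touches nothing.
It fails at once if the bottle or the top coaster is dropped (from more than about 8 mm: moves faster than 0.4 m/s with no finger on it) ((linear speed of bottle_red above 0.4 m/s and contact force between the fingers and bottle_red below 0.01 N) or (linear speed of coaster_top above 0.4 m/s and contact force between the fingers and coaster_top below 0.01 N)).
It fails at once if the second coaster is pulled out of the caddy (z of coaster_next_c in the frame of caddy above 0.08 m).
It fails at once if the bottle is banged or pressed hard on the coaster (more than 45 N) (contact force between bottle_red and coaster_top above 45 N).
It fails at once if another bottle, the tray, the opener, the jar or the brush is moved by more than 40 mm (distance of any of bottle_white_c, bottle_black_c, ice_tray, opener, jar, brush from where it was at the start of the episode above 0.04 m).
It fails at once if any bottle is tipped over (more than 0.6 rad) (angle between any of bottle_white_c, bottle_black_c, bottle_red_c's own z axis and vertical above 0.6 rad).
It also fails if it takes over 61 s, if anything falls off the work surface, if the arm or the gripper's body presses on something with over 40 N, if the wrist force passes 120 N, or if a joint passes its speed limit or range.

## Working session

There is one attempt and no reset: what is moved stays moved. The work goes in short steps, each a Python script; the robot and the scene stay as the last script left them, time stands still between calls to the robot, and variables do not carry over. Pictures are saved under pics/ and viewed, on a budget of 10 in all, crops included, one or two more only if the job needs it, and the job is handed in when it is done.

```bash
mkdir -p pics; cat > h.py <<'E'
from bench import env
import numpy as np, cv2
def cam(n):
    s=env.snapshot(n); s['R']=cv2.Rodrigues(np.array(s['rvec'],float))[0]; s['t']=np.array(s['tvec'],float).ravel(); return s
def unproj(s,u,v,z):
    d=s['R'].T@np.array([(u-s['cx'])/s['fx'],(v-s['cy'])/s['fy'],1]); c=-s['R'].T@s['t']
    return c+d*(z-c[2])/d[2]
def proj(s,p):
    q=s['R']@np.array(p)+s['t']; return s['fx']*q[0]/q[2]+s['cx'],s['fy']*q[1]/q[2]+s['cy']
def save(s,f): cv2.imwrite('pics/'+f,s['image'][:,:,::-1])
E
python3 - <<'E'
from h import *
import pickle
d={}
for n in ('top','scene','wrist'):
    s=cam(n); d[n]=s; print(n,s['fx'],s['cx'],s['cy'],-s['R'].T@s['t'],s['R'][2])
pickle.dump(d,open('s0.pkl','wb'))
save(d['top'],'top0.png'); save(d['scene'],'scene0.png')
print(env.read_eef_rot(),env.read_position(),env.read_time_s(),env.read_finger_gap())
E
```

```text
top 479.1609661287926 318.3218882087512 239.8011957728096 [ 0.4298243  -0.00524178  1.08134276] [ 0.14231308  0.01088236 -0.98976187]
scene 513.6427993425007 317.3172104868573 231.0073591741456 [1.06865818 0.09995402 0.8929254 ] [-0.51372982 -0.07320859 -0.85482289]
wrist 347.1224766399239 320.138540589187 237.2166770945062 [0.09276008 0.62270736 0.38431167] [ 0.23987646 -0.06397956 -0.96869288]
[-2.94876459e-05  1.26542659e-01  9.91960979e-01 -6.08699636e-04] [0.1568985  0.60483238 0.40400488] 0.15 0.08785674122391972
```

View pics/top0.png

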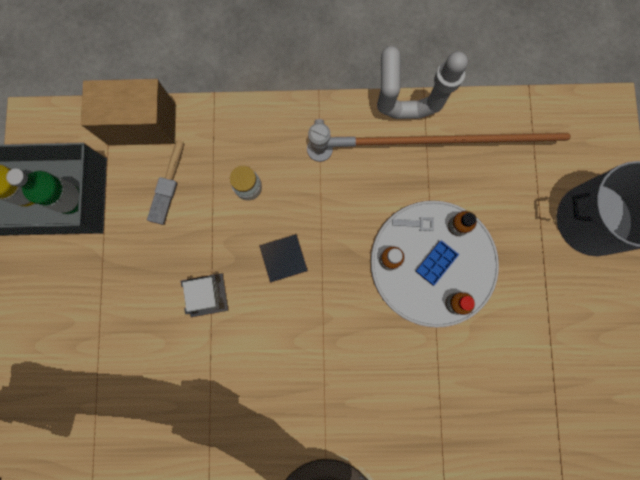

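View pics/scene0.png

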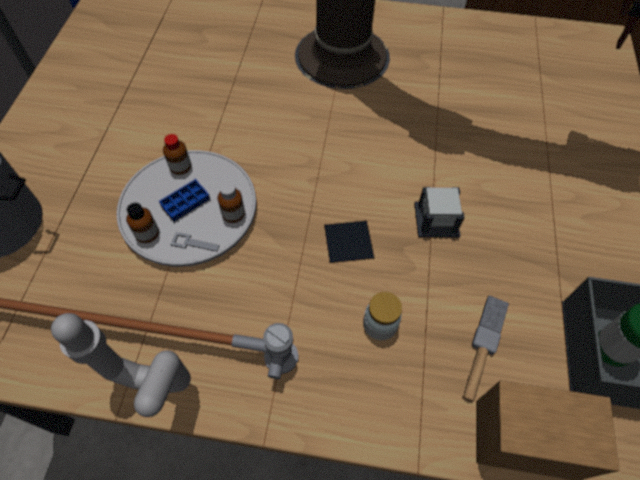

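The top view shows the coaster at about (200,294), the pad at (284,258) and the red cap at (467,303). The scene view shows the coaster at (442,205), the pad at (349,241) and the red cap at (171,140). Next I'll take enlarged crops.

```bash
python3 - <<'E'
from h import *
import pickle
d=pickle.load(open('s0.pkl','rb'))
def crop(n,u,v,w,h,k): return cv2.resize(d[n]['image'][v:v+h,u:u+w],None,fx=k,fy=k,interpolation=cv2.INTER_CUBIC)
a=crop('top',170,260,66,66,6);b=crop('top',250,225,66,66,6)
c=crop('scene',408,178,66,66,6)[:198*2];e=crop('top',436,270,66,66,6)
im=np.vstack([np.hstack([a,b]),np.hstack([c,e])])
im=cv2.resize(im,(594,594)) if False else im
im=np.hstack([a,b]); im2=np.hstack([c,e])
out=cv2.resize(np.vstack([im,im2]),(594,594),interpolation=cv2.INTER_AREA) # 4.5 px per px, tile 297
for i in range(0,594,297):
    for j in range(0,594,297):
        for k in range(0,66,10):
            cv2.line(out,(j+int(k*4.5),i),(j+int(k*4.5),i+6),(255,0,0),1);cv2.line(out,(j,i+int(k*4.5)),(j+6,i+int(k*4.5)),(255,0,0),1)
cv2.imwrite('pics/crops.png',out[:,:,::-1])
# pad by threshold in both views
for n,(u0,u1,v0,v1) in {'top':(250,316,228,290),'scene':(318,382,215,268)}.items():
    s=d[n]; g=s['image'][v0:v1,u0:u1].max(2); m=(g<70).astype(np.uint8)
    cs=max(cv2.findContours(m,0,2)[0],key=cv2.contourArea); ap=cv2.approxPolyDP(cs,4,True)[:,0]+[u0,v0]
    P=np.array([unproj(s,*p,0.003) for p in ap]); print(n,ap.tolist(),P[:,:2].round(4).tolist(),P.mean(0).round(4),np.linalg.norm(np.diff(P,axis=0),axis=1).round(4))
# coaster top white
for n,(u0,u1,v0,v1) in {'top':(175,225,270,315),'scene':(415,470,180,235)}.items():
    s=d[n]; I=s['image'][v0:v1,u0:u1].astype(int); m=((I.min(2)>130)&(I.max(2)-I.min(2)<30)).astype(np.uint8)
    cs=max(cv2.findContours(m,0,2)[0],key=cv2.contourArea);r=cv2.minAreaRect(cs); ap=cv2.boxPoints(r)+[u0,v0]
    P=np.array([unproj(s,*p,0.072) for p in ap]); print(n,ap.round(1).tolist(),P[:,:2].round(4).tolist(),P.mean(0).round(4),np.linalg.norm(np.diff(P,axis=0),axis=1).round(4))
# red cap
for n,(u0,u1,v0,v1) in {'top':(440,490,280,325),'scene':(150,190,120,160)}.items():
    s=d[n]; I=s['image'][v0:v1,u0:u1].astype(int); m=((I[:,:,0]>110)&(I[:,:,1]<60)).astype(np.uint8)
    y,x=np.nonzero(m); print(n,x.min()+u0,x.max()+u0,y.min()+v0,y.max()+v0,len(x),x.mean()+u0,y.mean()+v0,unproj(s,x.mean()+u0,y.mean()+v0,.113),unproj(s,x.mean()+u0,y.mean()+v0,.105))
    c=unproj(s,434,264,.025) if n=='top' else unproj(s,187,207,.025); print('susan',c)
E
```

```text
top [[295, 235], [261, 246], [271, 281], [306, 270]] [[0.5969, 0.0596], [0.5731, 0.1372], [0.4933, 0.1146], [0.5166, 0.0356]] [0.545  0.0867 0.003 ] [0.0812 0.0829 0.0824]
scene [[365, 221], [325, 225], [331, 262], [373, 257]] [[0.4939, 0.1165], [0.5171, 0.0369], [0.5994, 0.0614], [0.5749, 0.1414]] [0.5463 0.0891 0.003 ] [0.0829 0.0859 0.0837]
top [[182.2, 281.4], [210.8, 277.3], [214.9, 306.3], [186.3, 310.4]] [[0.4917, 0.2946], [0.4993, 0.2343], [0.4385, 0.2247], [0.4311, 0.2845]] [0.4651 0.2595 0.072 ] [0.0608 0.0615 0.0603]
scene [[427.0, 188.0], [460.0, 188.0], [460.0, 213.0], [427.0, 213.0]] [[0.4414, 0.2276], [0.4306, 0.2921], [0.4903, 0.2931], [0.5008, 0.2305]] [0.4658 0.2608 0.072 ] [0.0654 0.0597 0.0634]
top 461 473 296 310 159 467.07547169811323 302.9182389937107 [ 0.43618546 -0.28925923  0.113     ] [ 0.43623802 -0.29160565  0.105     ]
susan [ 0.52299032 -0.24765874  0.025     ]
scene 165 177 134 143 95 170.55789473684212 138.85263157894735 [ 0.43669038 -0.28817326  0.113     ] [ 0.43020804 -0.29215444  0.105     ]
susan [ 0.53442048 -0.24406155  0.025     ]
```

View pics/crops.png

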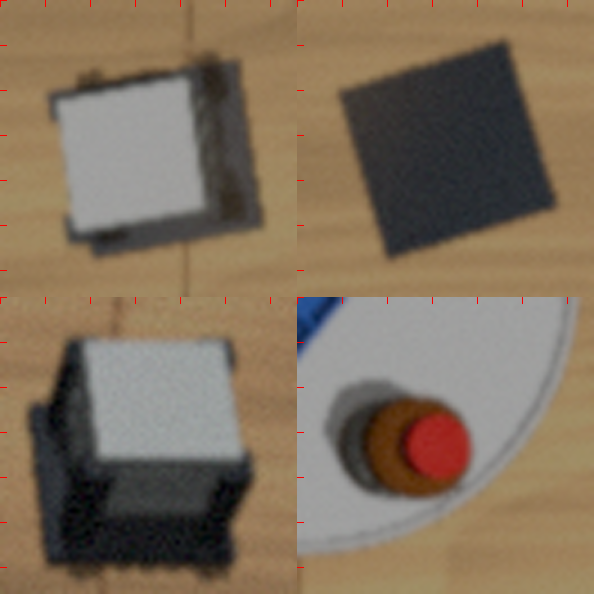

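The coaster (0.4655, 0.260, yaw about 8°), pad (0.5455, 0.088, yaw about 16.5°) and red bottle (0.436, -0.289) each agree to within about 2 mm between the two views. I'll grasp the coaster now.

```bash
cat >> h.py <<'E'
def q(jaw): th=np.radians((jaw+90)/2); return np.array([0,np.cos(th),np.sin(th),0])
def best(p,jaws):
    j0=np.array(env.read_joints()); r=[]
    for j in jaws:
        for k in (0,180,360,540):
            s=env.ik(p,q(j+k))
            if s is not None: r.append((np.abs(np.array(s)-j0).max(),j+k,np.round(s,2).tolist()))
    r.sort(key=lambda t:t[0]); return r
C=np.array([.4655,.260]); CY=8.1; PAD=np.array([.5455,.088]); PY=16.5; B=np.array([.4363,-.2888]); S=np.array([.527,-.246]); T=env.tcp_to_tips
def at(xy,tip): return [xy[0],xy[1],tip+T]
E
python3 - <<'E'
from h import *
r=best(at(C,.12),(CY,CY+90)); print(T,r)
for rr in best(at(PAD,.1),(PY,PY+90)): print('pad',rr)
j=r[0][1]
env.move_ptp(at(C,.115),q(j)); 
s=cam('wrist'); save(s,'w1.png')
f0=env.read_contact_force()
print(env.move_straight(at(C,.0625),velocity=.08,contact_N=4),env.read_position()[2]-T,f0,env.read_contact_force(),env.read_time_s(),j)
s=cam('scene'); cv2.imwrite('pics/s1.png',cv2.resize(s['image'][150:270,370:530],None,fx=4,fy=4,interpolation=2)[:,:,::-1])
E
```

```text
0.182 [(np.float64(0.44896919591889506), 8.1, [-0.94, 0.39, 0.43, 1.95, -0.21, 0.84, -0.25]), (np.float64(0.4489691959188956), 368.1, [-0.94, 0.39, 0.43, 1.95, -0.21, 0.84, -0.25]), (np.float64(1.250067342101098), 458.1, [-0.7, 0.37, 0.12, 1.94, -0.06, 0.84, 1.17]), (np.float64(1.2500673421010982), 98.1, [-0.7, 0.37, 0.12, 1.94, -0.06, 0.84, 1.17]), (np.float64(1.6314452676849127), 278.1, [-1.09, 0.42, 0.63, 1.96, -0.32, 0.86, -1.71]), (np.float64(1.6314452676849138), 638.1, [-1.09, 0.42, 0.63, 1.96, -0.32, 0.86, -1.71]), (np.float64(2.677862237385383), 188.1, [-0.45, 0.38, -0.19, 1.92, 0.09, 0.85, 2.6]), (np.float64(2.6778622373853835), 548.1, [-0.45, 0.38, -0.19, 1.92, 0.09, 0.85, 2.6])]
pad (np.float64(0.7240920292511158), 376.5, [-0.66, 0.47, 0.55, 1.93, -0.32, 0.83, 0.34])
pad (np.float64(0.7240920292511163), 16.5, [-0.66, 0.47, 0.55, 1.93, -0.32, 0.83, 0.34])
pad (np.float64(1.0646825937122617), 286.5, [-0.75, 0.5, 0.67, 1.93, -0.41, 0.85, -1.15])
pad (np.float64(1.0646825937122624), 646.5, [-0.75, 0.5, 0.67, 1.93, -0.41, 0.85, -1.15])
pad (np.float64(1.8364322283474344), 466.5, [-0.45, 0.43, 0.27, 1.91, -0.15, 0.81, 1.75])
pad (np.float64(1.8364322283474348), 106.5, [-0.45, 0.43, 0.27, 1.91, -0.15, 0.81, 1.75])
pad (np.float64(2.1979806240387783), 196.5, [-1.06, 0.8, 1.25, 1.95, -0.87, 1.09, -2.28])
pad (np.float64(2.1979806240387787), 556.5, [-1.06, 0.8, 1.25, 1.95, -0.87, 1.09, -2.28])
False 0.06268508835222836 [-0.24090191  0.24624942 -0.21070537] [ 0.50474062 -0.52251125  0.29748294] 2.7417 8.1
```

View pics/w1.png

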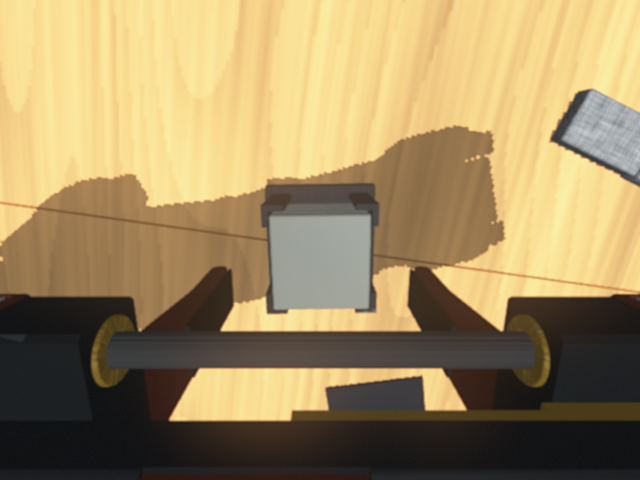

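The wrist view shows the coaster (columns 268–373) square and centred between the fingertips (232 and 408). Next I'll grip and lift.

```bash
python3 - <<'E'
from h import *
env.command_gripper(.05,15); print(env.read_finger_gap(),env.read_position()[2]-T,env.read_contact_force())
env.move_straight(at(C,.085),velocity=.03); env.hold(.3)
env.move_straight(at(C,.13),velocity=.1); env.hold(.4)
print(env.read_finger_gap(),env.read_contact_force(),env.read_time_s())
a=cam('scene');b=cam('wrist')
A=cv2.resize(a['image'][140:260,370:530],(640,480),interpolation=2)
cv2.imwrite('pics/s2.png',np.hstack([cv2.resize(A,(400,300)),cv2.resize(b['image'],(400,300))])[:,:,::-1])
E
```

```text
0.06188981493710267 0.06257957944493903 [-0.31978715 -0.31599552  0.11574846]
0.061760636919201445 [-0.02195035 -0.41191145 -1.08993468] 5.5167
```

View pics/s2.png

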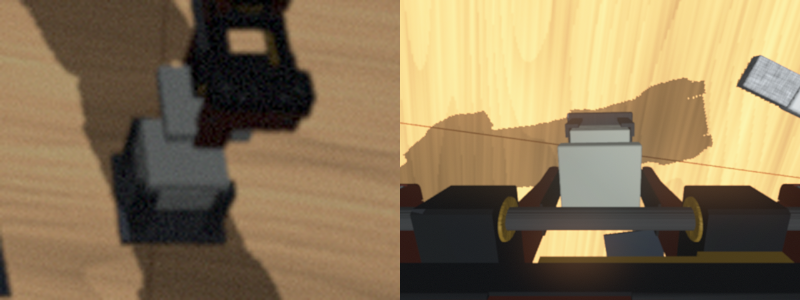

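One coaster is held (1.2 N change on the tool), and the next has risen into its place. Next I'll place it on the pad.

```bash
python3 - <<'E'
from h import *
env.move_straight(at(PAD,.10),q(PY),velocity=.15); env.move_straight(at(PAD,.02),velocity=.1); env.hold(.2)
print(env.move_straight(at(PAD,.0045),velocity=.02,contact_N=2),env.read_position()-np.array([*PAD,T]),env.read_contact_force())
env.command_gripper(.080); env.hold(.2)
env.move_straight(at(PAD,.10),velocity=.12); 
s=cam('wrist')
print(env.read_time_s())
u,v=map(int,proj(s,[*PAD,.015])); print(u,v)
cv2.imwrite('pics/w3.png',s['image'][:,:,::-1])
E
```

```text
True [-1.03015982e-04 -2.70340204e-05  5.60128085e-03] [-0.25613302  0.63988492  3.86327286]
10.575
319 243
```

View pics/w3.png

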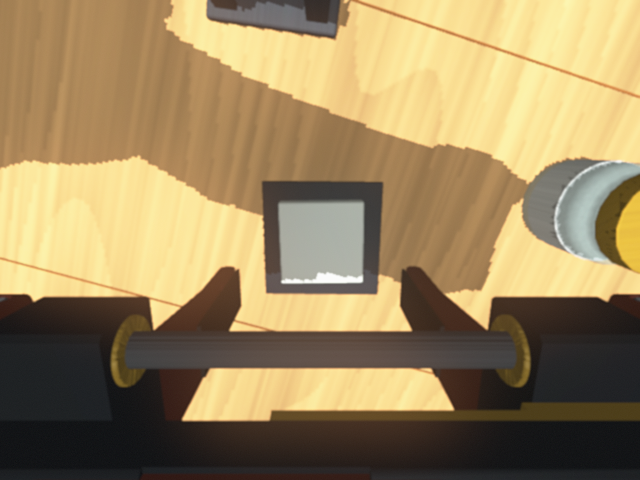

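The coaster lies flat and square on the pad: coaster centre about (321,242), pad centre about (322,237), so about 3 mm off. Next is the bottle.

```bash
python3 - <<'E'
from h import *
s=cam('wrist'); print('coaster',unproj(s,321.5,242,.015))
rad=np.degrees(np.arctan2(*(B-S)[::-1]))
r=best(at(B,.15),(rad+90,rad+70,rad+110)); print(r[:4])
j=r[0][1]; print('place',best(at(PAD,.12),(j,))[:2])
env.move_straight(at(PAD,.16),velocity=.2)
env.move_ptp(at(B,.15),q(j))
s=cam('wrist'); save(s,'w4.png'); print(j,env.read_time_s(),proj(s,[*B,.113]))
E
```

```text
coaster [0.54625223 0.08954367 0.015     ]
[(np.float64(0.4205280196070476), np.float64(315.2619374840327), [-0.15, 0.4, 0.83, 1.96, -0.37, 0.93, 0.08]), (np.float64(0.4205280196070482), np.float64(-44.73806251596724), [-0.15, 0.4, 0.83, 1.96, -0.37, 0.93, 0.08]), (np.float64(0.4859263411424999), np.float64(295.2619374840327), [-0.2, 0.43, 0.9, 1.97, -0.42, 0.94, -0.22]), (np.float64(0.4859263411425), np.float64(-64.73806251596724), [-0.2, 0.43, 0.9, 1.97, -0.42, 0.94, -0.22])]
place [(np.float64(0.9245150744657763), np.float64(315.2619374840327), [-0.78, 0.47, 0.7, 1.92, -0.39, 0.89, -0.66]), (np.float64(0.9245150744657763), np.float64(675.2619374840327), [-0.78, 0.47, 0.7, 1.92, -0.39, 0.89, -0.66])]
315.2619374840327 12.5833 (np.float64(320.22497709620916), np.float64(268.52125442342884))
```

View pics/w4.png

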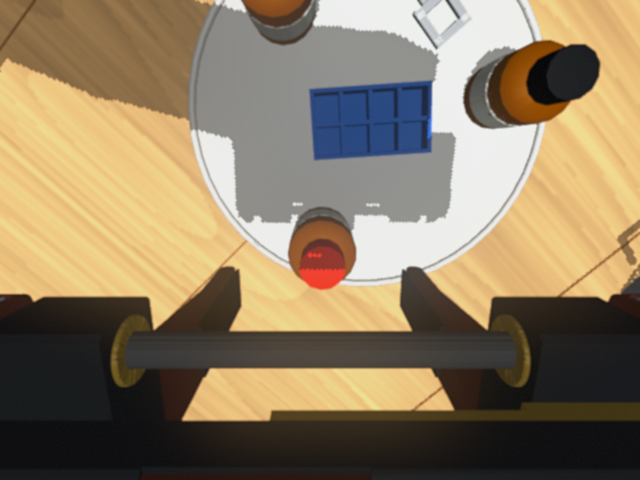

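The red cap is at (322,265), within 2 mm of the prediction, and the fingers are clear of the tray and the other bottles. I'll grip here with a small correction.

```bash
python3 - <<'E'
from h import *
s=cam('wrist'); b=unproj(s,322.3,265.5,.113)[:2]; b2=(b+B)/2; print(b,b2)
env.move_straight(at(b2,.15),velocity=.1); 
f=np.array(env.read_contact_force())
print(env.move_straight(at(b2,.048),velocity=.08,contact_N=4),env.read_position()[2]-T)
env.command_gripper(.03,25); print(env.read_finger_gap(),env.read_contact_force())
env.move_straight(at(b2,.052),velocity=.02);env.move_straight(at(b2,.17),velocity=.12); env.hold(.3)
print(env.read_finger_gap(),np.array(env.read_contact_force())-f,env.read_time_s())
s=cam('wrist'); p=env.read_position(); z=.113+p[2]-T-.048
print('pred cap',proj(s,[p[0],p[1],z])); save(s,'w5.png')
np.save('b2.npy',b2)
E
```

```text
[ 0.43859381 -0.28826671] [ 0.43744691 -0.28853336]
False 0.04844986643972715
0.04764374003469836 [-0.42566793  0.18733141  1.0516973 ]
0.04787776733909033 [ 0.30867913 -0.46897464 -2.50719902] 16.6917
pred cap (np.float64(319.98690106404075), np.float64(369.6358905243728))
```

View pics/w5.png

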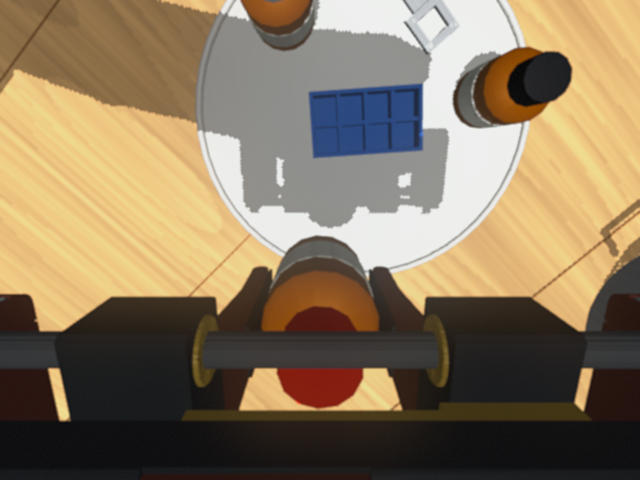

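The bottle is held with its cap within a few pixels of the prediction. Next I'll set it on the coaster.

```bash
python3 - <<'E'
from h import *
P=np.array([.546,.089])
env.move_ptp(at(P,.15),env.read_eef_rot()); env.move_straight(at(P,.052),velocity=.1); env.hold(.3)
print(env.move_straight(at(P,.0365),velocity=.015,contact_N=2.5),env.read_position()-np.array([*P,T]),env.read_contact_force())
env.command_gripper(.07); env.hold(.3)
env.move_straight(at(P,.14),velocity=.1)
s=cam('wrist'); save(s,'w6.png'); print(proj(s,[*P,.103]),proj(s,[*P,.015]),env.read_time_s())
env.move_straight([.45,-.05,.42],velocity=.25); env.hold(.3)
a=cam('scene');b=cam('top')
A=cv2.resize(a['image'][120:300,290:490],(400,360),interpolation=2);Bm=cv2.resize(b['image'][210:345,170:320],(400,360),interpolation=2)
cv2.imwrite('pics/f.png',np.hstack([A,Bm])[:,:,::-1]); print(env.read_time_s())
for s in (a,b): print(proj(s,[*P,.103]),proj(s,[*P,.015]))
E
```

```text
True [-4.31406737e-05 -3.01908225e-05  3.80784923e-02] [-0.73945002 -0.45046518  4.48051962]
(np.float64(320.8202582166624), np.float64(264.6196525022251)) (np.float64(320.74340009996246), np.float64(230.65681601817548)) 22.575
23.9083
(np.float64(351.8886812276902), np.float64(213.37819806401455)) (np.float64(348.863541983389), np.float64(237.67428989079667))
(np.float64(277.9591370009744), np.float64(252.346440724371)) (np.float64(281.76395166773256), np.float64(256.91209242756275))
```

View pics/w6.png

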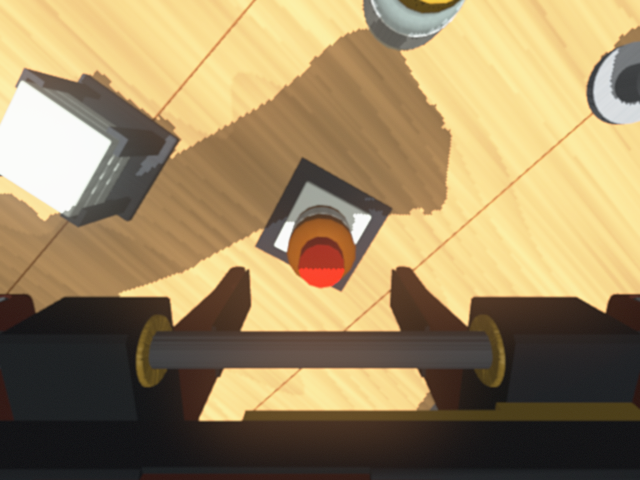

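View pics/f.png

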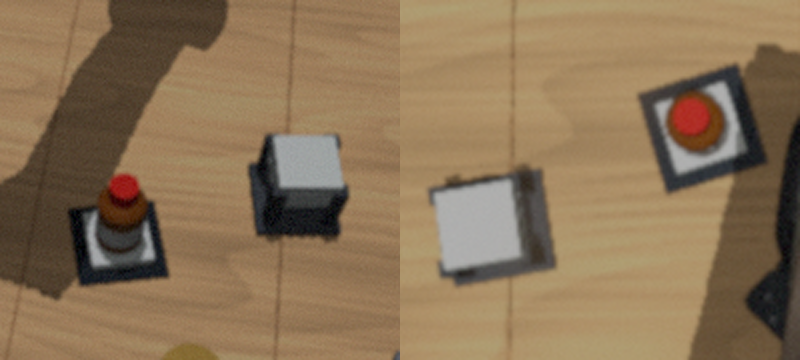

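Both views show the bottle upright on the coaster. In the top view the cap is at (279.1,253.1), predicted (278.0,252.3), and the coaster centre at (282.5,257.6), predicted (281.8,256.9). The next coaster is flat at the top of the caddy, so I'll hand in.

```bash
python3 -c "
from bench import env
print(env.job_done(),env.read_time_s())"
```

```text
the job is handed in; nothing more can be done
the job is handed in; nothing more can be done
```

The job is handed in, at about 24 s of the 61 s allowed. The hand-in reports no verdict, so success rests on my own checks.

- **Coaster:** I lifted only the top coaster (1.2 N weight change), and the next one rose level into its place. It lies flat and square about 3 mm from the pad's centre; that offset is read off the wrist picture.
- **Bottle:** I set the red-capped bottle on the coaster with about 4.5 N on the tool at touchdown. It stands upright, and the top view puts it within about 2 mm of the coaster's centre.
- **Everything else:** The last pictures show the next coaster level in the caddy and the arm clear of the bottle, coaster and caddy. The tray, opener and other two bottles looked undisturbed right after the bottle was lifted. I did not re-measure them, the jar or the brush.

No check failed. The camera views agreed with each other to about 2 mm, the stated calibration accuracy.

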